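# Close the blow mould and hold its keeper arm on the stop

## Robot

A 6-joint arm with a two-finger parallel gripper is mounted at the origin on the work surface; the furniture and walls round the work are solid. World frame = base frame: x ahead of the robot, y to its left, z up, the work surface at z = 0. Lengths are in m, angles in rad, forces in N, time in s.
With the tool pointing down it reaches from about 0.3 to 0.85 m from the base axis. Payload 5.4 kg.
Tool frame: the origin (TCP) lies at the very end of the fingers, on their centre line; the grasp point (between the pads) lies 19 mm behind it (arm.pinch_z is the distance from the TCP to the grasp point, in m); z points along the fingers, y is the line along which they close (so a half turn about z gives the same grasp; the last joint's range is limited). The gripper opens to 85 mm and grips with 20 to 120 N. Pads are 22 mm wide; open, the fingers measure 114 mm over their backs; the gripper's body (76 mm by 85 mm) begins 54 mm behind the grasp point. The pads swing forward as they close: fully open they stand 13 mm farther back than shut.
Start: joints at [-1.522, 0.158, 1.597, -0, 1.386, -0.21], TCP at [0.147, -0.556, 0.231] pointing down, gripper open.
Joint ranges: [-2.91, 2.91], [-0.94, 2.29], [0.18, 2.7], [-1.29, 4.43], [0.17, 2.64], [-3, 3]. Speed limits (rad/s): [2.57, 2.57, 3.14, 3.14, 3.14, 3.14].

## Interface

Orientations are given as a unit quaternion [x, y, z, w].
In Python, from workcell import status, cams, arm gives the robot as it stands. The module is installed in compiled form; this text tells all that it offers.
- The arm moves only by the tool servo_tool, never from a script. Its argument "moves" is a list of rows, each a list of 5 numbers: the shift along the tool's x, y, z in m, then the turn about the tool's z in rad, then the closure, from 0 (fully open) to 1 (shut). In form: [[x, y, z, twist, grip], ...]. A call has 1 to 8 rows; each row shifts and turns the commanded pose from where the row before left it, along the tool's axes as they then stand; what a row does not reach is not made up. A row lasts 1/8 s, in which the tool goes at most 62.5 mm and 10.7 degrees, less where a joint would pass 70% of its speed; a pose out of reach is approached as far as the arm can. A call with a gripper value outside its range is refused whole. The fingers move at their own pace and stop on an object; the grip force is fixed at half the most. Time passes only in rows, so rows that do not move let the fingers close. It gives the time, the measured TCP pose, the force, the opening and the grip force at its end, in the units of the state.
- status.observe(): the state, without advancing time (a new reading comes with each control period).
- cams.get_image(name): name is "scene" or "top" or "wrist"; returns a dict with "color" (420x560x3 uint8, red, green, blue), "depth" (420x560 float32, m along the optical axis (not along the pixel's ray), 0 where there is no reading), "intrinsics" (3x3 intrinsics, pixels), "rvec" (rotation vector, rad) and "tvec" (3), from world to camera coordinates, as OpenCV has them. Camera axes: x right, y down, z forward; pixel columns grow to the right and rows downward; lengths in m; the calibration is good to about 2 mm. The wrist camera is an equidistant fisheye: a pixel r from the principal point sees the ray r / f radians off the axis. A picture is of the moment at which its call begins.
- arm.finish_job(): hands the job in; it is judged then, once.
The state is a dict: "t": time; "joint_positions": joint angles; "qvel": joint speeds; "joint_efforts": joint torques, N m; "position": TCP position; "eef_rot": TCP orientation; "ft_force": force on the tool from outside, world axes, zero at the start; "ft_torque": the same for the moment, N m; "grip_width": opening from 0.0 (shut) to 1.0 (fully open); "finger_force": force on a finger pad.
Only numpy, scipy, OpenCV 4.12 (cv2) and the standard library are available. Lean on these libraries where they do the work, as an engineer would, in place of code of your own. Each camera call takes 0.05 s, during which the arm holds its last target. There are 200 camera calls.

## Task

Get the plaster blow mould shut for the glassblower: the upper half is cocked, its far end still up on the sprung roller catch, so press that end down until the half snaps past the roller and sits level and fully home on the lower half. Then take the wooden handle of the spring-loaded keeper arm and swing the arm round over the mould until it is against its stop. The spring throws the arm open if it is let go, so finish while still holding the handle with the arm on the stop and the mould fully home; leave the jar, the cork pad, the tin and the rod stand beside it where they are.

Things in the scene. Friction and masses are not known exactly. Their poses are not given: they have to be found in the camera images.
- mould_stand: dark steel mould stand bolted to the bench. Origin at bench height under the middle of the mould, z up; x along the mould's 90 mm length toward the roller catch, away from the robot give or take 0.4 rad; y to the arm's pivot. Base plate 12 mm thick, x -68 to 68, y -56 to 128 mm. Aluminium corner angles hold the halves: 54 mm high at the sides, 42 in front. Stop post at x 34, y 115, 72 high
- seat (a point): middle of the top face of the fixed lower plaster half (88x80x24 mm), 36 mm above the bench: the upper half's underside comes to lie on it
- mould_top: loose upper plaster half, flat white slab 90x79x22 mm, 0.2 kg. Origin: centre of its underside; own z: its top side's normal. At first tilted 0.15 rad: the end toward the robot rests on the lower half behind the front lips, the far end rides 13 mm up on the roller. About 7 N down at 25 mm from the middle toward the far end, or 11 N at the middle, snaps it down; its top is then level, 58 mm up
- catch (a point): middle of the brass roller (14 mm thick, 28 long) of the sprung catch behind the mould's far end, 45 mm above the bench. The roller yields outward 2 mm as the upper half is pressed past it; the catch's top is 53 mm above the bench
- keeper_arm (a joint): angle of the keeper arm (rad): 0 at rest, back clear of the mould; 1.15 at its stop, straight across the mould's middle, handle at the side away from the pivot. Turns level about an upright pin, clockwise from above as it grows. A spring drives it back to 0: 2 N at the handle at rest, 6.5 N at the stop. Its foot passes 2 mm above the mould when that is home, is blocked by it before; top of bar 71 mm up
- pivot_pin (a point): on the arm's pivot axis, at the height of the bar (z = 67 mm); in the stand's frame at x 0, y 85 mm
- keeper_handle: the upright wooden handle at the end of the keeper arm, round, 23 mm in diameter, 70 mm tall (z = 71 to 141 mm), its axis 170 mm from the pivot. It turns freely on its own upright pin. Origin: centre of its foot, on the arm; z up
- handle_mid (a point): on the axis of the wooden handle at mid grip, z = 111 mm above the bench, 30 mm under the handle's top
- salt_jar: closed glass jar of salt with a black lid, 58 mm across, 70 tall; bystander, stays put. Origin: centre of its underside
- cork_block: cork pad 64x73x24 mm lying on the bench; bystander, stays put. Origin: centre of its underside
- cap_tin: open tin with small caps in it, 70 mm across, 32 tall; bystander, stays put. Origin: centre of its underside
- tip_stand: weighted stone stand with a rod and a white plastic tip, 186 mm tall; bystander, stays put. Origin: centre of its underside

How it is judged:
By the outcome, as a careful person would: the job done as asked, in the order asked, and still so for the second after the job is handed in, while the arm keeps its last pose, push and grip.
It also fails if it takes over 45 s, if anything falls off the work surface, if the arm or the gripper's body presses on something with over 40 N, if the wrist force passes 120 N, or if a joint passes its speed limit or range.

## Working session

There is one attempt and no reset: what is moved stays moved. The work goes in short steps, Python scripts to look and compute and a tool call to move; the robot and the scene stay as the last step left them, time stands still between calls to the robot, and variables do not carry over. Pictures are saved under pics/ and viewed, at most 10 in all, crops included, and the job is handed in when it is done.

Besides the shell and the picture viewer there is one more tool, called after "Request:" as name(argument=value, ...) on one line, values as JSON. servo_tool: Moves the arm, as the interface text tells. Its arguments: {"type":"object","properties":{"moves":{"type":"array"}},"required":["moves"]}

```bash
mkdir -p pics; cat > h.py <<'E'
import numpy as np, cv2
from workcell import status, cams, arm
from scipy.spatial.transform import Rotation as R
def world(im):
    d=im["depth"]; K=im["intrinsics"]; v,u=np.indices(d.shape)
    p=np.stack([(u-K[0,2])/K[0,0]*d,(v-K[1,2])/K[1,1]*d,d],-1)
    Rm=cv2.Rodrigues(np.array(im["rvec"],float))[0]
    return (p-np.array(im["tvec"]).ravel())@Rm
E
python3 - <<'E'
from h import *
s=status.observe(); print({k:np.round(v,3) for k,v in s.items()})
a=[cams.get_image(n) for n in("scene","top")]
for n,i in zip(("scene","top"),a):
    np.save(f"{n}.npy",i,allow_pickle=True); cv2.imwrite(f"pics/{n}0.png",i["color"][...,::-1])
    print(n,i["intrinsics"],i["tvec"],i["rvec"])
E
```

```text
{'t': np.float64(0.0), 'joint_positions': array([-1.522,  0.159,  1.598,  0.   ,  1.386, -0.21 ]), 'qvel': array([-0.001, -0.   ,  0.   , -0.002, -0.001,  0.001]), 'joint_efforts': array([-2.0000e-03, -3.9600e+01, -3.3143e+01, -0.0000e+00,  8.0000e-03,
       -0.0000e+00]), 'position': array([ 0.147, -0.555,  0.23 ]), 'eef_rot': array([ 0.992,  0.129,  0.   , -0.001]), 'ft_force': array([-0.15 , -0.28 ,  0.312]), 'ft_torque': array([ 0.027,  0.04 , -0.021]), 'finger_force': np.float64(0.0), 'grip_width': np.float64(0.997)}
scene [[379.64841065   0.         274.19394784]
 [  0.         379.64841065 208.00930493]
 [  0.           0.           1.        ]] [0.39758458 0.20178165 0.78006084] [ 0.70224099 -2.63774442  1.08494318]
top [[531.65895706   0.         279.89212225]
 [  0.         531.65895706 204.51886044]
 [  0.           0.           1.        ]] [0.04999719 0.45828379 1.1140277 ] [ 2.1439901  -2.13931409  0.17989791]
```

View pics/scene0.png

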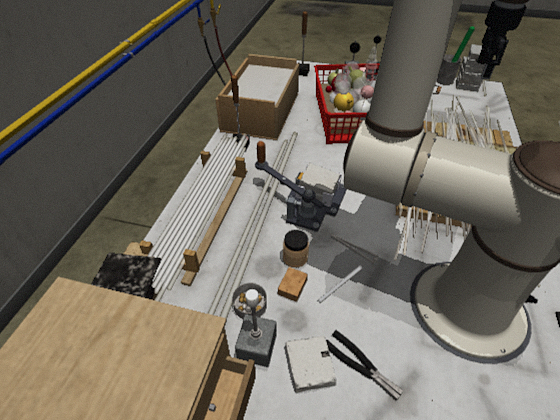

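View pics/top0.png

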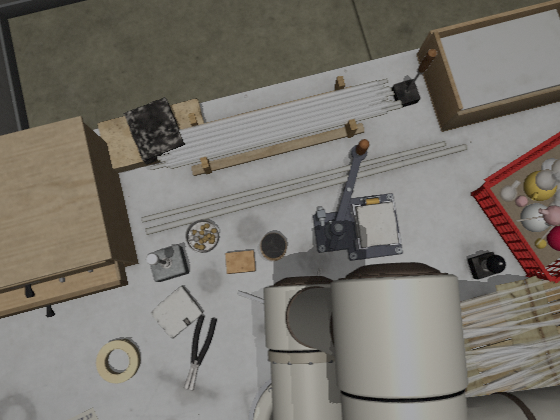

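The top view shows the mould's white slab around (378,225), the brass roller at (374,202), the pivot at about (340,230), the handle top at (363,145) and the jar at (274,244). The rod stand and tin are farther left.

```bash
python3 - <<'E'
from h import *
im=np.load("top.npy",allow_pickle=True).item(); P=world(im)
hsv=cv2.cvtColor(im["color"],cv2.COLOR_RGB2HSV)
v,u=np.indices(hsv.shape[:2])
box=lambda a,b,c,d:(u>=a)&(u<=b)&(v>=c)&(v<=d)
# slab
m=box(345,402,190,255)&(hsv[...,1]<50)&(hsv[...,2]>150)&(P[...,2]>.05)&(P[...,2]<.09)
n,l,st,c=cv2.connectedComponentsWithStats(m.astype(np.uint8)); k=1+np.argmax(st[1:,4]); m=l==k
q=P[m]; print("slab",len(q),q.mean(0),q.min(0),q.max(0)); r=cv2.minAreaRect(q[:,:2].astype(np.float32)*1000); print(r, cv2.boxPoints(r))
A=np.c_[q[:,:2],np.ones(len(q))]; co=np.linalg.lstsq(A,q[:,2],rcond=None)[0]; print("grad",co)
m=box(350,375,130,165)&(P[...,2]>.12)&(P[...,2]<.16); q=P[m]; print("handle",len(q),q.mean(0),q.min(0),q.max(0))
m=box(360,390,190,212)&(hsv[...,1]>110)&(hsv[...,2]>90); q=P[m];print("roller",len(q),q.mean(0), np.median(q,0))
for x,y in [(340,230),(333,230),(345,228),(350,190),(320,211),(352,253),(318,250),(400,247),(396,197),(274,240),(363,140)]: print((x,y),P[y,x].round(3))
cr=cv2.resize(im["color"][120:270,295:425],None,fx=4.5,fy=4,interpolation=2); cv2.imwrite("pics/c1.png",cr[...,::-1])
E
```

```text
slab 1264 [ 0.41433818 -0.15636297  0.06580041] [ 0.36896958 -0.19574027  0.05374752] [ 0.46103762 -0.1124001   0.07606072]
((414.0626220703125, -155.52279663085938), (85.6722412109375, 79.49012756347656), 6.4260783195495605) [[ 367.04733  -120.821724]
 [ 375.94394  -199.81241 ]
 [ 461.0779   -190.22388 ]
 [ 452.1813   -111.233185]]
grad [0.14236646 0.02814523 0.01121342]
handle 117 [ 0.56410853 -0.11476842  0.13610272] [ 0.55479176 -0.12521933  0.12004976] [ 0.57575278 -0.10547596  0.14627577]
roller 68 [ 0.4614452  -0.1435992   0.06823618] [ 0.46393014 -0.14616168  0.05164182]
(340, 230) [ 0.398 -0.073  0.078]
(333, 230) [ 0.399 -0.059  0.076]
(345, 228) [ 0.403 -0.084  0.078]
(350, 190) [ 0.484 -0.097  0.07 ]
(320, 211) [ 0.439 -0.033  0.069]
(352, 253) [ 0.355 -0.107  0.013]
(318, 250) [ 0.361 -0.032  0.018]
(400, 247) [ 0.369 -0.212  0.014]
(396, 197) [ 0.481 -0.209  0.002]
(274, 240) [0.378 0.063 0.071]
(363, 140) [ 0.573 -0.115  0.141]
```

View pics/c1.png

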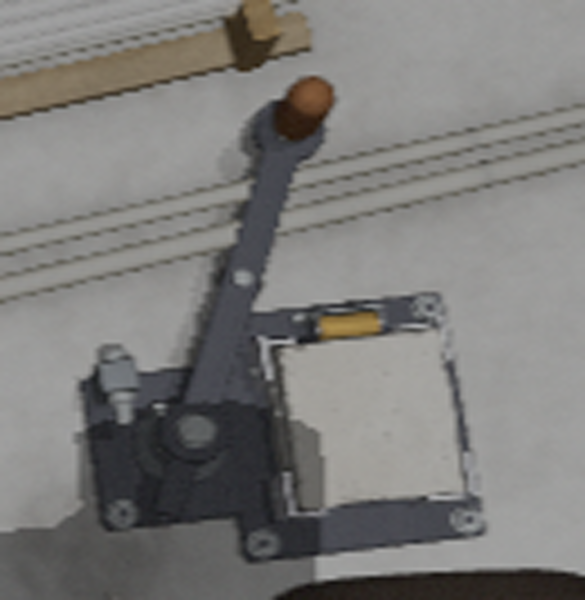

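Request:
servo_tool(moves=[[0,0,-0.05,0,1],[0,0,-0.05,0,1],[0,0,-0.05,0,1],[0.0386,-0.0317,0,0,1],[0.0386,-0.0317,0,0,1],[0.0386,-0.0317,0,0,1],[0.0386,-0.0317,0,0,1],[0.0386,-0.0317,0,0,1]])

```text
t: 1.1
position: [0.2938, -0.3517, 0.3809]
eef_rot: [0.992, 0.129, -0.0, -0.0]
ft_force: [1.7, -1.1, 0.6]
grip_width: 0.0
finger_force: 0.0
```

Request:
servo_tool(moves=[[0.0386,-0.0317,0,0,1],[0.0386,-0.0317,0,0,1],[0.0386,-0.0317,0,0,1],[0.0386,-0.0317,0,0,1],[0.0386,-0.0317,0,0,1],[0,0,0.05,0,1],[0,0,0.05,0,1],[0,0,0,0,1]])

```text
t: 2.1
position: [0.4367, -0.1488, 0.2769]
eef_rot: [0.992, 0.129, -0.004, -0.003]
ft_force: [0.4, 0.3, 0.7]
grip_width: 0.001
finger_force: 0.0
```

Request:
servo_tool(moves=[[0,0.002,0.05,0,1],[0,0,0.05,0,1],[0,0,0.05,0,1],[0,0,0.03,0,1],[0,0,0.01,0,1],[0,0,0,0,1]])

```text
t: 2.85
position: [0.4408, -0.1534, 0.0929]
eef_rot: [0.992, 0.129, 0.001, 0.001]
ft_force: [1.0, 0.2, -0.0]
grip_width: -0.0
finger_force: 0.0
```

```bash
python3 - <<'E'
from h import *
s=status.observe(); print(s["position"],s["ft_force"])
im=cams.get_image("scene"); cv2.imwrite("pics/s1.png",cv2.resize(im["color"][120:250,230:400],None,fx=4.5,fy=4.5,interpolation=2)[...,::-1])
E
```

```text
[ 0.4407772  -0.15343137  0.09285967] [ 0.98717106  0.15900916 -0.03935701]
```

View pics/s1.png

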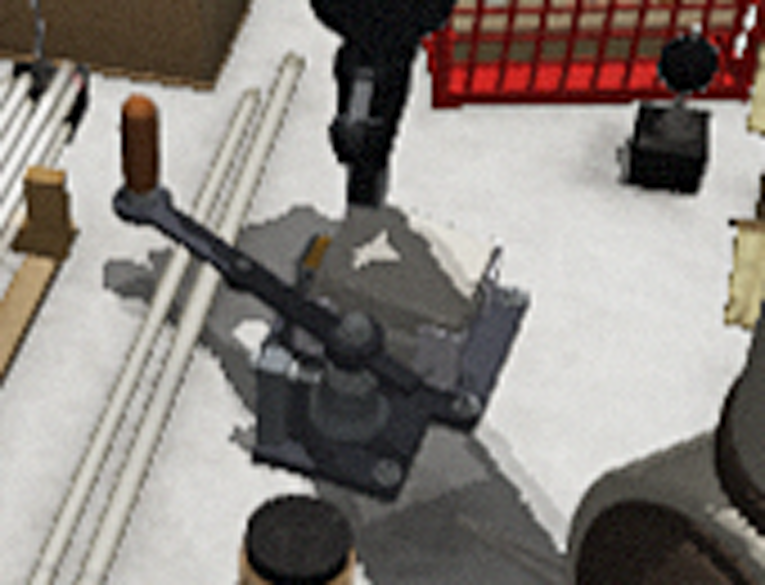

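The closed fingers, tip at crop (365,200), hang over the far part of the slab next to the roller at (318,250). The handle is clear at (140,140). Pressing down now.

Request:
servo_tool(moves=[[0,0,0.012,0,1],[0,0,0.006,0,1],[0,0,0.003,0,1],[0,0,0.003,0,1],[0,0,0,0,1]])

```text
t: 3.52
position: [0.4399, -0.1526, 0.0674]
eef_rot: [0.992, 0.129, 0.0, 0.0]
ft_force: [0.7, 0.5, 0.3]
grip_width: -0.003
finger_force: 0.4
```

Request:
servo_tool(moves=[[0,0,0.002,0,1],[0,0,0.002,0,1],[0,0,0.002,0,1],[0,0,0,0,1]])

```text
t: 4.03
position: [0.4394, -0.1524, 0.061]
eef_rot: [0.992, 0.129, -0.0, -0.0]
ft_force: [0.7, -0.2, 0.7]
grip_width: -0.001
finger_force: 0.0
```

Request:
servo_tool(moves=[[0,0,0.002,0,1],[0,0,0.001,0,1],[0,0,0,0,1]])

```text
t: 4.4
position: [0.4396, -0.1525, 0.0582]
eef_rot: [0.992, 0.129, -0.0, -0.0]
ft_force: [-0.7, -0.1, 0.3]
grip_width: -0.001
finger_force: 0.0
```

Request:
servo_tool(moves=[[0,0,0.001,0,1],[0,0,0.001,0,1],[0,0,0.001,0,1],[0,0,0,0,1]])

```text
t: 4.9
position: [0.4398, -0.1527, 0.0579]
eef_rot: [0.992, 0.129, -0.001, -0.0]
ft_force: [-10.6, 5.8, 25.2]
grip_width: -0.0
finger_force: 12.6
```

```bash
python3 - <<'E'
from h import *
s=status.observe(); print(s["position"],s["ft_force"])
im=cams.get_image("wrist"); cv2.imwrite("pics/w1.png",im["color"][...,::-1])
E
```

```text
[ 0.4397964  -0.15266853  0.05791164] [-10.55009938   5.80582145  25.22280737]
```

View pics/w1.png

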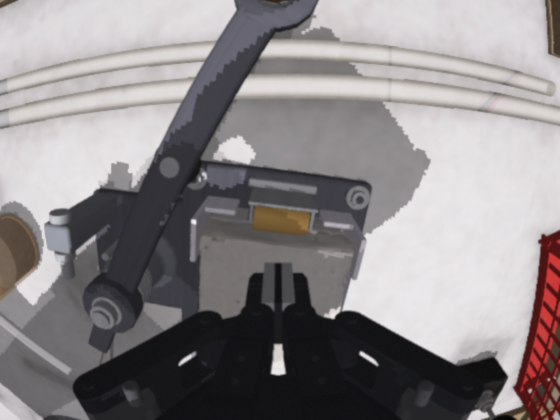

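Contact came at z = 0.058 with 25 N, which matches the home height. I'll lift and check with depth.

Request:
servo_tool(moves=[[0,0,-0.01,0,1],[0,0,-0.05,0.134,0.5],[0,0,-0.05,0.134,0],[0,0,-0.05,0.134,0],[0,0,0,0.134,0],[0,0,0,0,0]])

```text
t: 5.7
position: [0.4398, -0.1526, 0.2157]
eef_rot: [0.991, -0.137, 0.0, 0.0]
ft_force: [0.3, 0.1, -0.2]
grip_width: 1.001
finger_force: 0.0
```

```bash
cat >> h.py <<'E'
def wworld(im):
    d=im["depth"]; K=im["intrinsics"]; v,u=np.indices(d.shape)
    a=(u-K[0,2])/K[0,0]; b=(v-K[1,2])/K[1,1]; r=np.hypot(a,b)+1e-9; t=np.tan(r)/r
    p=np.stack([a*t*d,b*t*d,d],-1); Rm=cv2.Rodrigues(np.array(im["rvec"],float))[0]
    return (p-np.array(im["tvec"]).ravel())@Rm
E
python3 - <<'E'
from h import *
s=status.observe(); print(s["position"],R.from_quat(s["eef_rot"]).as_matrix()[:,:2].T, s["joint_positions"])
for n,f in(("wrist",wworld),("top",world)):
    im=cams.get_image(n); P=f(im); x,y,z=P[...,0],P[...,1],P[...,2]
    c,sn=np.cos(.14),np.sin(.14); X=c*(x-.414)+sn*(y+.154); Y=-sn*(x-.414)+c*(y+.154)
    m=(abs(X)<.035)&(abs(Y)<.03)&(z>.03)&(z<.09)
    if m.sum()>20:
        A=np.c_[X[m],Y[m],np.ones(m.sum())]; print(n,m.sum(),np.linalg.lstsq(A,z[m],rcond=None)[0],np.median(z[m]))
    m=(np.hypot(x-.564,y+.115)<.03)&(z>.136)&(z<.15); q=P[m]
    if len(q): print(n,"handle",len(q),q.mean(0),q.min(0),q.max(0))
    m=(np.hypot(x-.402,y+.069)<.02)&(z>.07)&(z<.09); q=P[m]
    if len(q): print(n,"piv",len(q),q.mean(0),np.percentile(q,[5,50,95],axis=0)[:,2])
    cv2.imwrite(f"pics/{n}2.png",im["color"][...,::-1])
E
```

```text
[ 0.43979929 -0.15262423  0.21571073] [[ 9.62224121e-01 -2.72256905e-01  9.58832240e-04]
 [-2.72257291e-01 -9.62224444e-01  2.95267356e-04]] [-5.94533830e-01 -1.21285369e-01  1.91193084e+00  2.06315655e-05
  1.34994412e+00  1.25199602e+00]
wrist 4033 [-0.00113387  0.0006567   0.05891795] 0.058915736238015916
wrist handle 591 [ 0.56727758 -0.11901624  0.13974995] [ 0.55804022 -0.12814038  0.13603608] [ 0.57757407 -0.10827909  0.14340636]
wrist piv 863 [ 0.40639995 -0.07147886  0.07839479] [0.07133555 0.07747101 0.08687791]
top 111 [ 0.00392619 -0.02561887  0.05944447] 0.05994220068745655
top handle 72 [ 0.56557533 -0.11536283  0.14029925] [ 0.5572394  -0.12512685  0.13635884] [ 0.57590915 -0.10674868  0.14774317]
top piv 185 [ 0.40358475 -0.06576626  0.07914948] [0.0734267  0.07864073 0.08722407]
```

View pics/wrist2.png

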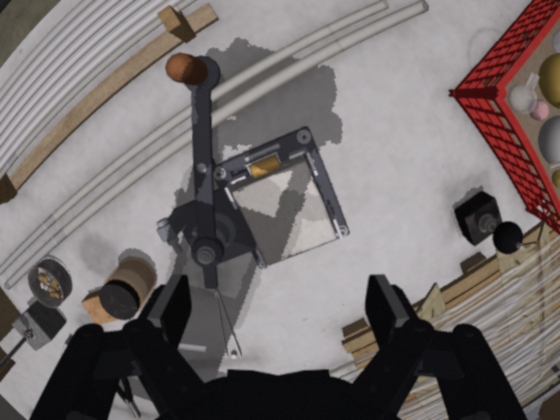

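The upper half is level at 59 mm, so it is home. The handle top is at wrist pixel (182,68), about world (0.5665, -0.117). Next I go over it and descend.

Request:
servo_tool(moves=[[0.0374,-0.0229,0,0,0],[0.0374,-0.0229,0,0,0],[0.0374,-0.0229,0,0,0],[0,0,0.03,0,0],[0,0,0,0,0]])

```text
t: 6.42
position: [0.5642, -0.116, 0.1814]
eef_rot: [0.991, -0.137, -0.004, -0.001]
ft_force: [-0.2, 0.1, 0.4]
grip_width: 0.999
finger_force: 0.0
```

```bash
python3 - <<'E'
from h import *
s=status.observe(); print(s["position"],s["joint_positions"])
im=cams.get_image("wrist"); P=wworld(im); x,y,z=P[...,0],P[...,1],P[...,2]
m=(np.hypot(x-.566,y+.117)<.03)&(z>.136)&(z<.15); q=P[m]
if len(q): print(len(q),q.mean(0),q.min(0),q.max(0))
m=(np.hypot(x-.566,y+.117)<.08)&(np.hypot(x-.566,y+.117)>.035)&(x>.5)&(z>.01)&(z<.17);print("near max z",np.percentile(z[m],[90,99,100]))
E
```

```text
[ 0.56416992 -0.11597503  0.18140303] [-4.12406681e-01  2.08604248e-01  1.64064999e+00 -8.00696133e-05
  1.30048560e+00  1.43374825e+00]
723 [ 0.56955334 -0.11824188  0.13978465] [ 0.5580902  -0.12769899  0.13607921] [ 0.57817686 -0.10823895  0.14337551]
near max z [0.07424366 0.07612927 0.07719857]
```

Request:
servo_tool(moves=[[0.004,0.001,0.03,0,0],[0,0,0.03,0,0],[0,0,0.028,0,0],[0,0,0,0,0],[0,0,0,0,1],[0,0,0,0,1],[0,0,0,0,1],[0,0,0,0,1]])

```text
t: 7.48
position: [0.5706, -0.1191, 0.0984]
eef_rot: [0.99, -0.138, 0.001, -0.0]
ft_force: [0.4, 2.2, 4.1]
grip_width: 0.25
finger_force: 58.5
```

Request:
servo_tool(moves=[[-0.0011,0.0197,0,0.115,1],[-0.0011,0.0197,0,0.115,1],[-0.0011,0.0197,0,0.115,1],[-0.0011,0.0197,0,0.115,1],[0,0,0,0,1]])

```text
t: 8.1
position: [0.5316, -0.1873, 0.0983]
eef_rot: [0.932, -0.361, -0.001, -0.001]
ft_force: [-1.9, 6.2, 6.8]
grip_width: 0.249
finger_force: 59.0
```

Request:
servo_tool(moves=[[-0.0011,0.0197,0,0.115,1],[-0.0011,0.0197,0,0.115,1],[-0.0011,0.0197,0,0.115,1],[-0.0011,0.0197,0,0.115,1],[-0.0011,0.0197,0,0.115,1],[0,0,0,0,1]])

```text
t: 8.85
position: [0.4494, -0.2367, 0.0983]
eef_rot: [0.792, -0.611, -0.0, -0.002]
ft_force: [3.8, 9.0, 6.9]
grip_width: 0.251
finger_force: 59.1
```

Request:
servo_tool(moves=[[-0.001,0.0145,0,0.085,1],[0,0.003,0,0.02,1],[0,0.002,0,0.01,1],[0,0,0,0,1]])

```text
t: 9.35
position: [0.4313, -0.2405, 0.0983]
eef_rot: [0.756, -0.655, 0.0, -0.002]
ft_force: [4.2, 7.6, 5.6]
grip_width: 0.248
finger_force: 59.6
```

Request:
servo_tool(moves=[[0,0.002,0,0.01,1],[0,0,0,0,1]])

```text
t: 9.6
position: [0.4294, -0.2408, 0.0984]
eef_rot: [0.753, -0.659, 0.001, -0.002]
ft_force: [5.1, 8.7, 5.7]
grip_width: 0.249
finger_force: 59.6
```

Request:
servo_tool(moves=[[0,0.0015,0,0,1],[0,0,0,0,1]])

```text
t: 9.85
position: [0.4279, -0.241, 0.0983]
eef_rot: [0.753, -0.658, 0.001, -0.002]
ft_force: [5.1, 8.3, 6.0]
grip_width: 0.247
finger_force: 59.6
```

Request:
servo_tool(moves=[[0,0.0015,0,0,1],[0,0,0,0,1]])

```text
t: 10.1
position: [0.427, -0.2411, 0.0984]
eef_rot: [0.753, -0.659, 0.001, -0.003]
ft_force: [8.2, 9.1, 3.6]
grip_width: 0.248
finger_force: 59.5
```

Request:
servo_tool(moves=[[0,0.001,0,0,1],[0,0,0,0,1],[0,0,0,0,1]])

```text
t: 10.48
position: [0.4267, -0.2411, 0.0984]
eef_rot: [0.752, -0.659, 0.002, -0.003]
ft_force: [9.8, 8.4, 2.4]
grip_width: 0.25
finger_force: 59.4
```

```bash
python3 - <<'E'
from h import *
s=status.observe(); print(s["position"],s["ft_force"],s["joint_positions"])
im=cams.get_image("top"); im2=cams.get_image("scene")
a=cv2.resize(im["color"][120:270,295:425],(390,450)); b=cv2.resize(im2["color"][120:270,230:360],(390,450))
cv2.imwrite("pics/f.png",np.hstack([a,b])[...,::-1])
E
```

```text
[ 0.42671274 -0.24113142  0.09836599] [9.78816539 8.37774883 2.44181138] [-0.76566484  0.08627584  1.9565549   0.00729793  1.09582578  2.23971014]
```

View pics/f.png

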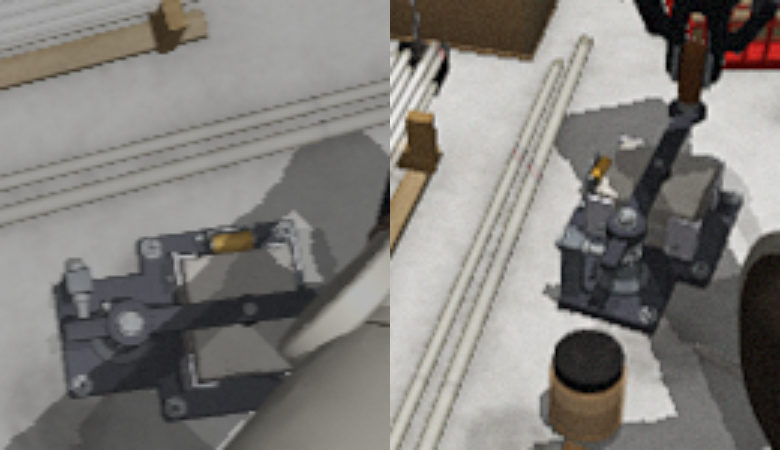

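The bar lies straight across the mould, with its tail against the stop post's screw at (80,308). One firmer nudge will confirm the contact.

Request:
servo_tool(moves=[[0,0.0015,0,0,1],[0,0,0,0,1],[0,0,0,0,1],[0,0,0,0,1]])

```text
t: 11.08
position: [0.4262, -0.2412, 0.0984]
eef_rot: [0.752, -0.659, 0.003, -0.004]
ft_force: [14.5, 9.7, -0.0]
grip_width: 0.243
finger_force: 59.4
```

The force rises and the tool hardly moves, so the arm is firmly on the stop.

```bash
python3 -c "
from h import *
print(arm.finish_job())"
```

```text
the job is handed in; nothing more can be done
None
```

I handed the job in with the mould pressed home (upper half level, top about 59 mm up) and the keeper arm held against its stop by the gripped handle; the arm never went near the jar, cork pad, tin or rod stand.

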